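# Spring open the tesserae drawer and draw it out

### The job

Open the drawer of terracotta-red tesserae fully: it has no handle, so press its front straight in, gently, only until you feel the catch give and the buffer come up firm, then take your fingers away at once so that it springs out by itself with nothing touching it. When it has popped, take it by the top edge of its front and draw it smoothly, without jerking, out to its stop, then let go. Leave the other two drawers shut and do not disturb anything else on the bench.

Things in the scene. Friction and masses are not known exactly. Their poses are not given: they have to be found in the camera images.
- unit_red: Plywood one-drawer unit, fixed, 150 mm wide (its y), 90 high; a 50 mm square sample of terracotta-red tesserae is set in its top near the front and another in the drawer front. Origin: centre of its underside, 12 mm over the bench. The drawer front faces its -x; shut, its outer face is at x = -120 mm. The case spans x -91 to +120 mm, leaving a 13 mm gap behind the shut 15 mm thick front to press into.
- unit_white: The same unit with white samples. The three units stand side by side, 7 mm apart, in any order, on a dark wooden base board 12 mm thick.
- unit_black: The same unit with black samples.
- drawer_red (a joint): Red drawer's opening in m along its unit's -x: about 0 shut and caught, negative pressed in (-0.013 at most), 0.120 at the open stop. Freed and let go, a spring drives it out at about 0.1 m/s, in about 0.8 s, to about 0.045, where it stays; while it springs out (0.010 to 0.030) nothing may touch it. Beyond, it slides with 0.6 N friction and a damper of 30 N per m/s.
- drawer_white (a joint): Opening in m of the drawer in unit_white, built alike: 0 shut, grows as it opens. Leave shut.
- drawer_black (a joint): Opening in m of the drawer in unit_black, built alike: 0 shut, grows as it opens. Leave shut.
- drawer_red_front (a point): Centre of the outer face of the red drawer's front, where to press; moves with the drawer. Flat upright board 147 mm wide, 84 high, 15 thick; this point is 42 mm below its top edge, 60 mm over the bench, and fingers pointing down in front of it clear the unit. After pressing, withdraw straight back at 0.2 m/s or more, by 70 mm or more.
- catch_red (a point): The red drawer's catch, hidden in the unit (the point is in the middle of the unit). Pressing in takes 4 to 7 N, damped: go at 2 to 5 mm/s. Somewhere between 2.5 and 10 mm in, differently each time, the catch is pushed aside; within 1 mm more a hard rubber buffer (10 N per mm) comes up: at a push of 10 N it has let go. Over 16 N breaks it. Pressed too little, it stays caught: press again.
- drawer_red_edge (a point): Middle of the top edge of the red drawer's front (of its width and 15 mm thickness), 102 mm over the bench; moves with it. Behind it the drawer is open: 108 mm wide inside, 94 mm to the first cross wall; side walls end 18 mm below this edge, tesserae 50 mm below. Once popped, 58 mm are free between the front's back and the case: the front can be pinched across its thickness from above.
- nippers: Bystander: tile nippers with red handles, about 200 mm long, 75 wide, 20 thick, lying on the bench left of the units. Origin at the middle, on the bench; x points to the jaws.
- plate: Bystander: shallow orange plate, 200 mm across, heaped with white tesserae, on the bench right of the units. Origin at the centre of its underside.
- jar: Bystander: small amber jar with a white cap, 44 mm across, 42 mm high, on top of the units, about 120 mm behind their fronts. Origin at the centre of its underside.
- offcut: Bystander: marble offcut, 32 x 75 x 20 mm, on top of the units, about 120 mm behind their fronts. Origin at the centre of its underside.

How it is judged:
By the outcome, as a careful person would: the job done as asked, in the order asked, and still so for the second after the job is handed in, with the robot touching nothing.
It also fails if it takes over 64 s, if anything falls off the work surface, if the arm or the gripper's body presses on something with over 40 N, if the wrist force passes 120 N, or if a joint passes its speed limit or range.

### The arm

A 7-joint arm with a two-finger parallel gripper is mounted at the origin on the work surface. World frame = base frame: x ahead of the robot, y to its left, z up, the work surface at z = 0. Lengths are in m, angles in degrees, forces in N, time in s.
With the tool pointing down it reaches from about 0.35 to 0.9 m from the base axis. Payload 19.9 kg.
Tool frame: the origin (TCP) lies on the mounting face of the last link; the fingertips stand 173 mm ahead of it and the grasp point (between the pads) lies tcp_to_grasp ahead of it (tcp_to_grasp is the distance from the TCP to the grasp point, in m); z points along the fingers, y is the line along which they close (so a half turn about z gives the same grasp; the last joint's range is limited). The gripper opens to 85 mm and grips with 20 to 120 N. Pads are 22 mm wide; open, the fingers measure 114 mm over their backs; the gripper's body (76 mm by 85 mm) begins 54 mm behind the grasp point. The pads swing forward as they close: fully open they stand 13 mm farther back than shut.
Start: joints at [-69.242, 23.915, -0.59, 92.452, 0.269, 63.638, -3.037], TCP at [0.246, 0.575, 0.405] pointing down, gripper open.
Joint ranges: [-161.28, 161.28], [-22.2, 115.67], [-73.04, 71.86], [3.21, 147.25], [-68.34, 248.33], [10.77, 114.83], [-161.83, 161.83]. Speed limits (degrees/s): [108.29, 108.29, 136.94, 136.94, 172.46, 172.46, 172.46].

### API

Orientations are given as a 3x3 rotation matrix whose columns are the frame's x, y, z axes.
In Python, from rig import * gives the robot as it stands.
- The arm moves only by the tool servo_tool, never from a script. Its argument "rows" is a list of rows, each an object with "turn": the turn, a rotation vector about the tool's x, y, z in degrees, a list of three; "delta_pos": the shift along the tool's x, y, z in cm, a list of three; "claw": the gripper command: -1 is shut, 1 is fully open, values between are in proportion. In form: [{"turn": [wx, wy, wz], "delta_pos": [x, y, z], "claw": claw}, ...]. A call has 1 to 5 rows; each row shifts and turns the commanded pose from where the row before left it, along the tool's axes as they then stand; what a row does not reach is not made up. A row lasts 1/8 s, in which the tool goes at most 62.5 mm and 10.7 degrees, less where a joint would pass 70% of its speed; a pose out of reach is approached as far as the arm can. A call is refused whole if a number of a shift passes 6.25 or a number of a turn 10.7, either way. A call with a gripper value outside its range is refused whole. The fingers move at their own pace and stop on an object; the grip force is fixed at half the most. Time passes only in rows, so rows that do not move let the fingers close. It gives the time, the measured TCP pose, the force, the opening and the grip force at its end, in the units of the state.
- get_state(): the state, without advancing time (a new reading comes with each control period).
- grab_frame(name): name is "side" or "top"; returns the picture (480x640x3 uint8, blue, green, red); there is no depth.
- camera_params(name): a dict with "fx", "fy", "cx", "cy" (pixels), "R" (3x3) and "t" (3): a world point X has camera coordinates R X + t. Camera axes: x right, y down, z forward; pixel columns grow to the right and rows downward; lengths in m; the calibration is good to about 2 mm. A picture is of the moment at which its call begins. camera_params takes no time and is no camera call.
- close_job(): hands the job in; it is judged then, once.
The state is a dict: "time": time; "q": joint angles; "dq": joint speeds; "effort": joint torques, N m; "eef_pos": TCP position; "tool_rot": TCP orientation; "contact_force": force on the tool from outside, world axes, zero at the start; "ft_torque": the same for the moment, N m; "grip_width": finger opening in m; "gripper_force": force on a finger pad.
Only numpy, scipy, OpenCV 4.12 (cv2) and the standard library are available. Lean on these libraries where they do the work, as an engineer would, in place of code of your own. Each camera call takes 0.05 s, during which the arm holds its last target. There are 200 camera calls.

## Working session

There is one attempt and no reset: what is moved stays moved. The work goes in short steps, Python scripts to look and compute and a tool call to move; the robot and the scene stay as the last step left them, time stands still between calls to the robot, and variables do not carry over. Pictures are saved under pics/ and viewed, at most 10 in all, crops included, and the job is handed in when it is done.

Besides the shell and the picture viewer there is one more tool, called after "Request:" as name([rows], argument=value, ...), one row to a line, values as JSON. servo_tool: Moves the arm, as the interface text tells. Its arguments: {"type":"object","properties":{"rows":{"type":"array","items":{"type":"object","properties":{"turn":{"type":"array","items":{"type":"number"}},"delta_pos":{"type":"array","items":{"type":"number"}},"claw":{"type":"number"}}}}},"required":["rows"]}

```bash
mkdir -p pics; python3 - <<'E'
from rig import *
import cv2,numpy as np
np.set_printoptions(precision=4,suppress=True)
for n in("side","top"):
    cv2.imwrite(f"pics/{n}1.png",grab_frame(n)); print(n,camera_params(n))
s=get_state(); print(s)
try: print(tcp_to_grasp)
except Exception as e: print(e)
E
```

```text
side {'fx': 545.6669662961192, 'fy': 545.6669662961192, 'cx': 321.2691775311411, 'cy': 231.6779257076183, 'R': array([[ 0.9972, -0.075 ,  0.0036],
       [-0.0521, -0.7264, -0.6853],
       [ 0.054 ,  0.6832, -0.7282]]), 't': array([-0.6316,  0.1119,  1.1563])}
top {'fx': 552.0881964995908, 'fy': 552.0881964995908, 'cx': 319.39346875023136, 'cy': 240.68655146709642, 'R': array([[ 0.0121, -0.9997,  0.0232],
       [-0.9825, -0.0162, -0.1857],
       [ 0.186 , -0.0205, -0.9823]]), 't': array([-0.0215,  0.6375,  1.291 ])}
{'time': 0.1, 'q': array([-69.2416,  23.9432,  -0.5905,  92.4826,   0.2671,  63.6411,
        -3.0357]), 'dq': array([ 0.0453,  0.0043, -0.0281, -0.1749,  0.0689,  0.0101, -0.0986]), 'effort': array([  0.0013, -86.5837,   0.68  , -43.5651,   0.0191,   0.0049,
         0.0001]), 'eef_pos': array([0.2455, 0.5746, 0.4041]), 'tool_rot': array([[-0.9196,  0.3929, -0.0004],
       [ 0.3929,  0.9196, -0.0011],
       [-0.0001, -0.0011, -1.    ]]), 'contact_force': array([-0.1253,  0.1915,  1.1537]), 'ft_torque': array([-0.0249, -0.0096,  0.0485]), 'gripper_force': 0.0, 'grip_width': 0.085358387151921}
0.1547
```

View pics/side1.png

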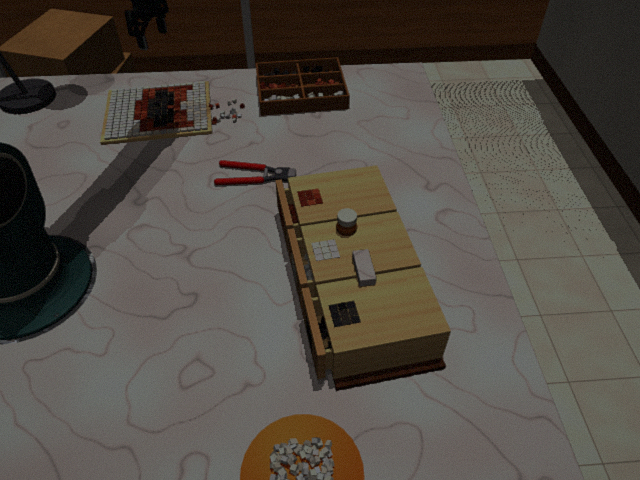

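View pics/top1.png

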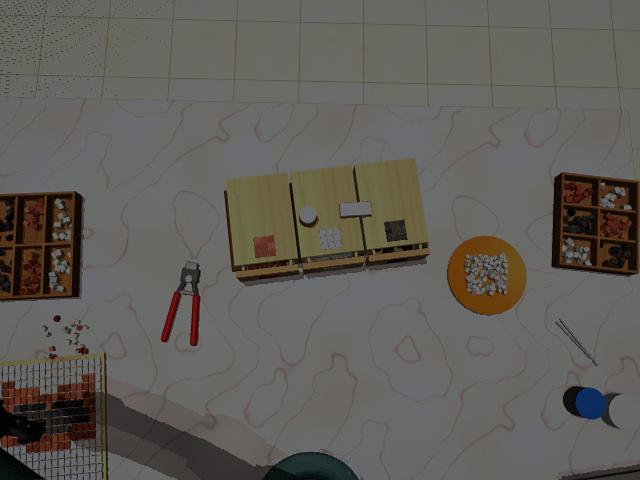

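The side view shows the red sample at about (311,197), on the far-left unit, with the gap behind the fronts at about (285,205). In the top view the red sample is at (264,245) and its front runs from about (237,277) to (298,270). The nippers are at (183,305).

```bash
cat > h.py <<'E'
import numpy as np,cv2
from rig import *
np.set_printoptions(precision=4,suppress=True)
def cast(n,px,z):
    c=camera_params(n);R=np.array(c["R"]);t=np.array(c["t"]);px=np.atleast_2d(px).astype(float)
    d=np.c_[(px[:,0]-c["cx"])/c["fx"],(px[:,1]-c["cy"])/c["fy"],np.ones(len(px))]@R
    o=-R.T@t; return o+d*((z-o[2])/d[:,2])[:,None]
def proj(n,X):
    c=camera_params(n);p=np.atleast_2d(X)@np.array(c["R"]).T+np.array(c["t"])
    return np.c_[c["fx"]*p[:,0]/p[:,2]+c["cx"],c["fy"]*p[:,1]/p[:,2]+c["cy"]]
E
python3 - <<'E'
from h import *
for n,(x0,y0,w,h) in dict(top=(215,150,225,140),side=(265,155,190,240)).items():
    im=cv2.imread(f"pics/{n}1.png"); c=im[y0:y0+h,x0:x0+w]
    k=min(800/w,600/h); k=int(k)
    cv2.imwrite(f"pics/{n}c.png",cv2.convertScaleAbs(cv2.resize(c,None,fx=k,fy=k,interpolation=cv2.INTER_NEAREST),alpha=1.6))
    print(n,k)
im=cv2.imread("pics/top1.png").astype(int)
hsv=cv2.cvtColor(im.astype(np.uint8),cv2.COLOR_BGR2HSV)
m=cv2.inRange(hsv,(15,60,60),(35,255,255)); m[:140]=0;m[290:]=0;m[:,:215]=0;m[:,440:]=0
nl,lab,st,ce=cv2.connectedComponentsWithStats(m)
for i in range(1,nl):
    if st[i,4]>60:
        pts=np.argwhere(lab==i)[:,::-1]; W=cast("top",pts,.102)[:,:2]
        r=cv2.minAreaRect((W*1000).astype(np.float32)); print(st[i],r)
# red sample
m=cv2.inRange(hsv,(0,120,40),(12,255,255)); s=m[225:262,245:282]; p=np.argwhere(s>0)[:,::-1]+[245,225]
print(p.mean(0),cv2.minAreaRect((cast("top",p,.102)[:,:2]*1000).astype(np.float32)))
E
```

```text
top 3
side 2
[ 354  158   75   92 4748] ((725.8104858398438, -182.19866943359375), (212.22918701171875, 150.18453979492188), 8.03307819366455)
[ 291  165   74  105 4856] ((689.89453125, -29.114456176757812), (241.12860107421875, 151.35092163085938), 7.887084007263184)
[ 226  173   73  106 5515] ((667.623291015625, 126.38038635253906), (241.82386779785156, 151.75698852539062), 7.971902370452881)
[369 244  61  17 446] ((605.830322265625, -199.49533081054688), (25.55701446533203, 145.07789611816406), 8.057856559753418)
[264.1188 246.4059] ((607.3056030273438, 117.63595581054688), (62.526832580566406, 48.53691864013672), 8.52895736694336)
```

View pics/topc.png

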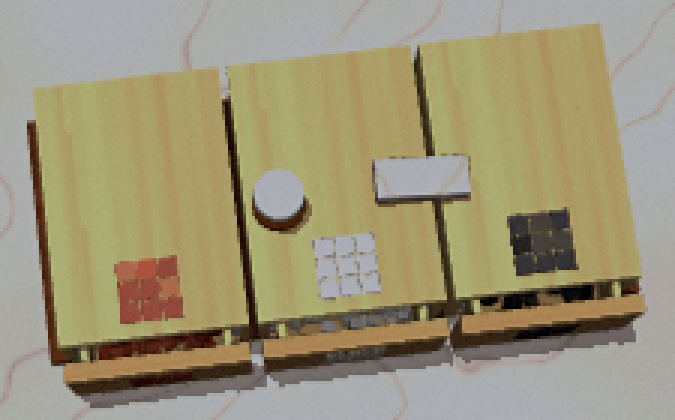

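View pics/sidec.png

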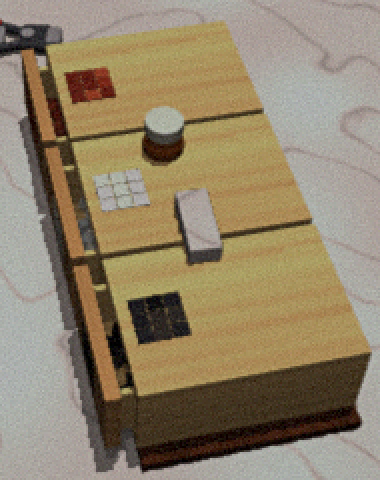

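Yaw is about 8°, the red unit's origin is about (0.668, 0.1265), its front face is at (0.549, 0.110) and its edge is at z 0.102. I'll press with the sides of the shut fingers, with tool x along the unit's x axis.

Request:
servo_tool([
  {"turn": [0,0,-10.4],"delta_pos": [0,0,0],"claw": -1},
  {"turn": [0,0,-10.4],"delta_pos": [0,0,0],"claw": -1},
  {"turn": [0,0,-10.3],"delta_pos": [0,0,0],"claw": -1},
  {"turn": [0,0,0],"delta_pos": [-1.0,-3.0,0],"claw": -1},
  {"turn": [0,0,0],"delta_pos": [-1.6,-5.0,0],"claw": -1},
])

```text
time: 0.72
eef_pos: [0.282, 0.4989, 0.404]
tool_rot: [[-0.99, -0.141, -0.001], [-0.141, 0.99, -0.0], [0.001, -0.0, -1.0]]
contact_force: [1.1, -0.2, 0.8]
grip_width: -0.0001
gripper_force: 0.0
```

Request:
servo_tool([
  {"turn": [0,0,0],"delta_pos": [-1.6,-5.0,0],"claw": -1},
  {"turn": [0,0,0],"delta_pos": [-1.6,-5.0,0],"claw": -1},
  {"turn": [0,0,0],"delta_pos": [-1.6,-5.0,0],"claw": -1},
  {"turn": [0,0,0],"delta_pos": [-1.6,-5.0,0],"claw": -1},
  {"turn": [0,0,0],"delta_pos": [-1.6,-5.0,0],"claw": -1},
])

```text
time: 1.35
eef_pos: [0.3967, 0.2609, 0.4046]
tool_rot: [[-0.99, -0.139, -0.0], [-0.139, 0.99, -0.0], [0.0, -0.0, -1.0]]
contact_force: [1.1, 1.1, -0.1]
grip_width: 0.0003
gripper_force: 0.0
```

Request:
servo_tool([
  {"turn": [0,0,0],"delta_pos": [-1.6,-5.0,0],"claw": -1},
  {"turn": [0,0,0],"delta_pos": [-1.6,-5.0,0],"claw": -1},
  {"turn": [0,0,0],"delta_pos": [-1.5,-5.0,0],"claw": -1},
  {"turn": [0,0,0],"delta_pos": [-1,-3,0],"claw": -1},
  {"turn": [0,0,0],"delta_pos": [0,0,0],"claw": -1},
])

```text
time: 1.98
eef_pos: [0.4782, 0.0902, 0.4045]
tool_rot: [[-0.991, -0.135, -0.0], [-0.135, 0.991, -0.001], [0.0, -0.001, -1.0]]
contact_force: [-1.0, 0.1, -0.3]
grip_width: -0.0002
gripper_force: 0.0
```

```bash
cat > st.py <<'E'
from h import *
import sys
s=get_state(); R=np.array(s["tool_rot"]);p=np.array(s["eef_pos"])
print("t",s["time"],"pos",p,"xang",np.degrees(np.arctan2(R[1,0],R[0,0])),"zax",R[:,2],"w",s["grip_width"],"F",s["contact_force"],"q7",s["q"][6])
T=np.array([float(a) for a in sys.argv[1:4]]); print("to target, tool cm:",R.T@(T-p)*100)
E
python3 st.py .4787 .0999 .218
```

```text
t 1.975 pos [0.4782 0.0902 0.4045] xang -172.2477732426699 zax [-0.0002 -0.0007 -1.    ] w -0.00020384240525818566 F [-0.9739  0.115  -0.251 ] q7 85.68418259036679
to target, tool cm: [-0.1851  0.9675 18.6484]
```

Request:
servo_tool([
  {"turn": [0,0,0],"delta_pos": [0,0.4,4.0],"claw": -1},
  {"turn": [0,0,0],"delta_pos": [0,0.6,5.0],"claw": -1},
  {"turn": [0,0,0],"delta_pos": [0,0,5.0],"claw": -1},
  {"turn": [0,0,0],"delta_pos": [0,0,3.6],"claw": -1},
  {"turn": [0,0,0],"delta_pos": [0,0,1.0],"claw": -1},
])

```text
time: 2.6
eef_pos: [0.4754, 0.1028, 0.217]
tool_rot: [[-0.99, -0.14, -0.003], [-0.14, 0.99, -0.001], [0.003, -0.0, -1.0]]
contact_force: [-0.2, 0.8, 1.1]
grip_width: 0.0001
gripper_force: 0.0
```

Request:
servo_tool([
  {"turn": [0,0,0],"delta_pos": [-1.5,0,0],"claw": -1},
  {"turn": [0,0,0],"delta_pos": [-2,0,0],"claw": -1},
  {"turn": [0,0,0],"delta_pos": [-1.0,0,0],"claw": -1},
  {"turn": [0,0,0],"delta_pos": [0,0,0],"claw": -1},
  {"turn": [0,0,0],"delta_pos": [0,0,0],"claw": -1},
])

```text
time: 3.22
eef_pos: [0.5205, 0.1083, 0.219]
tool_rot: [[-0.99, -0.139, -0.0], [-0.139, 0.99, -0.0], [0.0, 0.0, -1.0]]
contact_force: [0.7, -0.3, 0.2]
grip_width: 0.0001
gripper_force: 0.0
```

```bash
python3 st.py .538 .1082 .218; python3 - <<'E'
from h import *
F=[]
for n in("side","top"):
    im=grab_frame(n); F.append(get_state()["contact_force"])
    c=im[160:300,205:345]; cv2.imwrite(f"pics/{n}2.png",c)
print(np.array(F))
a=[cv2.convertScaleAbs(cv2.resize(cv2.imread(f"pics/{n}2.png"),None,fx=2.8,fy=2.8),alpha=1.6) for n in("side","top")]
cv2.imwrite("pics/both2.png",np.hstack(a))
E
```

```text
t 3.225 pos [0.5205 0.1083 0.219 ] xang -172.03560566165532 zax [-0. -0. -1.] w 0.00014929900931915442 F [ 0.7173 -0.2682  0.2262] q7 89.3450532710417
to target, tool cm: [-1.7323 -0.2574  0.0993]
[[ 0.9476  1.0312  0.5787]
 [-0.3956 -0.0457 -0.1355]]
```

View pics/both2.png

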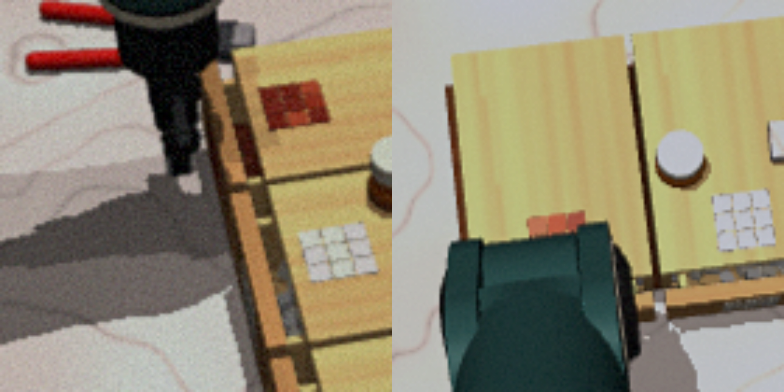

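The closed fingers stand in front of the red front, about 17 mm away. The gripper body is above the top edge and clear of it.

Request:
servo_tool([
  {"turn": [0,0,0],"delta_pos": [-0.2,0,0],"claw": -1},
  {"turn": [0,0,0],"delta_pos": [-0.2,0,0],"claw": -1},
  {"turn": [0,0,0],"delta_pos": [-0.2,0,0],"claw": -1},
  {"turn": [0,0,0],"delta_pos": [-0.2,0,0],"claw": -1},
  {"turn": [0,0,0],"delta_pos": [-0.1,0,0],"claw": -1},
])

```text
time: 3.95
eef_pos: [0.5299, 0.1096, 0.2187]
tool_rot: [[-0.99, -0.139, -0.0], [-0.139, 0.99, -0.0], [0.0, -0.0, -1.0]]
contact_force: [0.6, -0.4, 0.9]
grip_width: -0.0001
gripper_force: 0.0
```

Request:
servo_tool([
  {"turn": [0,0,0],"delta_pos": [-0.04,0,0],"claw": -1},
  {"turn": [0,0,0],"delta_pos": [-0.04,0,0],"claw": -1},
  {"turn": [0,0,0],"delta_pos": [-0.04,0,0],"claw": -1},
  {"turn": [0,0,0],"delta_pos": [-0.04,0,0],"claw": -1},
  {"turn": [0,0,0],"delta_pos": [-0.04,0,0],"claw": -1},
])

```text
time: 4.58
eef_pos: [0.5317, 0.1099, 0.2187]
tool_rot: [[-0.99, -0.139, -0.0], [-0.139, 0.99, -0.0], [0.0, -0.0, -1.0]]
contact_force: [0.6, -0.2, -0.6]
grip_width: 0.0002
gripper_force: 0.0
```

Request:
servo_tool([
  {"turn": [0,0,0],"delta_pos": [-0.04,0,0],"claw": -1},
  {"turn": [0,0,0],"delta_pos": [-0.04,0,0],"claw": -1},
  {"turn": [0,0,0],"delta_pos": [-0.04,0,0],"claw": -1},
  {"turn": [0,0,0],"delta_pos": [-0.04,0,0],"claw": -1},
  {"turn": [0,0,0],"delta_pos": [-0.04,0,0],"claw": -1},
])

```text
time: 5.2
eef_pos: [0.5337, 0.1102, 0.2187]
tool_rot: [[-0.99, -0.139, 0.0], [-0.139, 0.99, -0.0], [-0.0, -0.0, -1.0]]
contact_force: [0.5, -0.2, 0.2]
grip_width: 0.0001
gripper_force: 0.0
```

Request:
servo_tool([
  {"turn": [0,0,0],"delta_pos": [-0.04,0,0],"claw": -1},
  {"turn": [0,0,0],"delta_pos": [-0.04,0,0],"claw": -1},
  {"turn": [0,0,0],"delta_pos": [-0.04,0,0],"claw": -1},
  {"turn": [0,0,0],"delta_pos": [-0.04,0,0],"claw": -1},
  {"turn": [0,0,0],"delta_pos": [-0.04,0,0],"claw": -1},
])

```text
time: 5.82
eef_pos: [0.5354, 0.1104, 0.2186]
tool_rot: [[-0.99, -0.139, -0.001], [-0.139, 0.99, -0.0], [0.001, -0.0, -1.0]]
contact_force: [-4.6, -1.4, 1.9]
grip_width: 0.0
gripper_force: 0.0
```

Request:
servo_tool([
  {"turn": [0,0,0],"delta_pos": [-0.03,0,0],"claw": -1},
  {"turn": [0,0,0],"delta_pos": [-0.03,0,0],"claw": -1},
])

```text
time: 6.08
eef_pos: [0.536, 0.1105, 0.2186]
tool_rot: [[-0.99, -0.138, -0.001], [-0.138, 0.99, -0.0], [0.001, -0.0, -1.0]]
contact_force: [-5.8, -1.0, 2.4]
grip_width: 0.0001
gripper_force: 0.0
```

```bash
python3 st.py .55 .1118 .218
```

```text
t 6.075 pos [0.536  0.1105 0.2186] xang -172.0393189385681 zax [-0.0009 -0.0003 -1.    ] w 5.100395528288826e-05 F [-5.8257 -0.967   2.4   ] q7 89.5443107539597
to target, tool cm: [-1.4049 -0.0606  0.0555]
```

Request:
servo_tool([
  {"turn": [0,0,0],"delta_pos": [-0.03,0,0],"claw": -1},
  {"turn": [0,0,0],"delta_pos": [-0.03,0,0],"claw": -1},
])

```text
time: 6.32
eef_pos: [0.5366, 0.1105, 0.2186]
tool_rot: [[-0.99, -0.139, -0.001], [-0.139, 0.99, -0.0], [0.001, -0.0, -1.0]]
contact_force: [-5.6, -1.3, 2.8]
grip_width: -0.0
gripper_force: 0.0
```

Request:
servo_tool([
  {"turn": [0,0,0],"delta_pos": [-0.03,0,0],"claw": -1},
  {"turn": [0,0,0],"delta_pos": [-0.03,0,0],"claw": -1},
])

```text
time: 6.58
eef_pos: [0.5372, 0.1106, 0.2186]
tool_rot: [[-0.99, -0.139, -0.001], [-0.139, 0.99, -0.0], [0.001, -0.0, -1.0]]
contact_force: [-6.3, 0.2, 1.3]
grip_width: 0.0001
gripper_force: 0.0
```

Request:
servo_tool([
  {"turn": [0,0,0],"delta_pos": [-0.03,0,0],"claw": -1},
  {"turn": [0,0,0],"delta_pos": [-0.03,0,0],"claw": -1},
])

```text
time: 6.82
eef_pos: [0.5378, 0.1107, 0.2186]
tool_rot: [[-0.99, -0.139, -0.001], [-0.139, 0.99, -0.0], [0.001, -0.0, -1.0]]
contact_force: [-5.4, -0.2, 1.3]
grip_width: -0.0
gripper_force: 0.0
```

Request:
servo_tool([
  {"turn": [0,0,0],"delta_pos": [-0.03,0,0],"claw": -1},
  {"turn": [0,0,0],"delta_pos": [-0.03,0,0],"claw": -1},
])

```text
time: 7.08
eef_pos: [0.5384, 0.1108, 0.2186]
tool_rot: [[-0.99, -0.139, -0.001], [-0.139, 0.99, -0.0], [0.001, -0.0, -1.0]]
contact_force: [-4.6, -0.6, 2.1]
grip_width: 0.0001
gripper_force: 0.0
```

Request:
servo_tool([
  {"turn": [0,0,0],"delta_pos": [-0.03,0,0],"claw": -1},
  {"turn": [0,0,0],"delta_pos": [-0.03,0,0],"claw": -1},
])

```text
time: 7.32
eef_pos: [0.539, 0.1109, 0.2186]
tool_rot: [[-0.99, -0.139, -0.001], [-0.139, 0.99, -0.0], [0.001, -0.0, -1.0]]
contact_force: [-5.5, -1.0, 3.0]
grip_width: -0.0004
gripper_force: 0.0
```

Request:
servo_tool([
  {"turn": [0,0,0],"delta_pos": [-0.03,0,0],"claw": -1},
  {"turn": [0,0,0],"delta_pos": [-0.03,0,0],"claw": -1},
])

```text
time: 7.58
eef_pos: [0.5395, 0.111, 0.2185]
tool_rot: [[-0.99, -0.139, -0.001], [-0.139, 0.99, -0.0], [0.001, -0.0, -1.0]]
contact_force: [-6.1, -0.6, 3.6]
grip_width: -0.0002
gripper_force: 0.0
```

Request:
servo_tool([
  {"turn": [0,0,0],"delta_pos": [-0.03,0,0],"claw": -1},
  {"turn": [0,0,0],"delta_pos": [-0.03,0,0],"claw": -1},
])

```text
time: 7.82
eef_pos: [0.5402, 0.111, 0.2186]
tool_rot: [[-0.99, -0.139, -0.001], [-0.139, 0.99, -0.0], [0.001, -0.0, -1.0]]
contact_force: [-6.7, -1.1, 2.8]
grip_width: -0.0003
gripper_force: 0.0
```

Request:
servo_tool([
  {"turn": [0,0,0],"delta_pos": [-0.03,0,0],"claw": -1},
  {"turn": [0,0,0],"delta_pos": [-0.03,0,0],"claw": -1},
])

```text
time: 8.07
eef_pos: [0.5407, 0.1112, 0.2186]
tool_rot: [[-0.99, -0.139, -0.001], [-0.139, 0.99, -0.0], [0.001, -0.0, -1.0]]
contact_force: [-6.0, -0.5, 2.5]
grip_width: -0.0002
gripper_force: 0.0
```

Request:
servo_tool([
  {"turn": [0,0,0],"delta_pos": [-0.03,0,0],"claw": -1},
  {"turn": [0,0,0],"delta_pos": [-0.03,0,0],"claw": -1},
])

```text
time: 8.32
eef_pos: [0.5413, 0.1112, 0.2185]
tool_rot: [[-0.99, -0.139, -0.001], [-0.139, 0.99, -0.0], [0.001, -0.0, -1.0]]
contact_force: [-5.2, -1.3, 2.4]
grip_width: -0.0002
gripper_force: 0.0
```

Request:
servo_tool([
  {"turn": [0,0,0],"delta_pos": [-0.03,0,0],"claw": -1},
  {"turn": [0,0,0],"delta_pos": [-0.03,0,0],"claw": -1},
])

```text
time: 8.57
eef_pos: [0.5419, 0.1113, 0.2186]
tool_rot: [[-0.99, -0.139, -0.001], [-0.139, 0.99, -0.0], [0.001, -0.0, -1.0]]
contact_force: [-5.6, -0.3, 2.3]
grip_width: -0.0003
gripper_force: 0.0
```

Request:
servo_tool([
  {"turn": [0,0,0],"delta_pos": [-0.03,0,0],"claw": -1},
  {"turn": [0,0,0],"delta_pos": [-0.03,0,0],"claw": -1},
])

```text
time: 8.82
eef_pos: [0.5424, 0.1114, 0.2185]
tool_rot: [[-0.99, -0.139, -0.001], [-0.139, 0.99, -0.0], [0.001, -0.0, -1.0]]
contact_force: [-7.1, -1.4, 3.1]
grip_width: -0.0001
gripper_force: 0.0
```

Request:
servo_tool([
  {"turn": [0,0,0],"delta_pos": [-0.03,0,0],"claw": -1},
  {"turn": [0,0,0],"delta_pos": [-0.03,0,0],"claw": -1},
])

```text
time: 9.07
eef_pos: [0.543, 0.1114, 0.2185]
tool_rot: [[-0.99, -0.139, -0.001], [-0.139, 0.99, -0.0], [0.001, -0.0, -1.0]]
contact_force: [-6.6, -1.0, 3.2]
grip_width: 0.0002
gripper_force: 0.0
```

Request:
servo_tool([
  {"turn": [0,0,0],"delta_pos": [-0.03,0,0],"claw": -1},
  {"turn": [0,0,0],"delta_pos": [-0.03,0,0],"claw": -1},
])

```text
time: 9.32
eef_pos: [0.5436, 0.1115, 0.2185]
tool_rot: [[-0.99, -0.139, -0.001], [-0.139, 0.99, -0.0], [0.001, -0.0, -1.0]]
contact_force: [-6.9, -1.3, 2.8]
grip_width: 0.0002
gripper_force: 0.0
```

Request:
servo_tool([
  {"turn": [0,0,0],"delta_pos": [-0.03,0,0],"claw": -1},
  {"turn": [0,0,0],"delta_pos": [-0.03,0,0],"claw": -1},
])

```text
time: 9.57
eef_pos: [0.5442, 0.1116, 0.2185]
tool_rot: [[-0.99, -0.138, -0.001], [-0.138, 0.99, -0.0], [0.001, -0.0, -1.0]]
contact_force: [-6.4, -1.3, 2.6]
grip_width: -0.0002
gripper_force: 0.0
```

Request:
servo_tool([
  {"turn": [0,0,0],"delta_pos": [-0.03,0,0],"claw": -1},
  {"turn": [0,0,0],"delta_pos": [-0.03,0,0],"claw": -1},
])

```text
time: 9.82
eef_pos: [0.5448, 0.1117, 0.2185]
tool_rot: [[-0.99, -0.139, -0.001], [-0.139, 0.99, -0.0], [0.001, -0.0, -1.0]]
contact_force: [-6.0, -0.5, 2.2]
grip_width: 0.0003
gripper_force: 0.0
```

Request:
servo_tool([
  {"turn": [0,0,0],"delta_pos": [-0.03,0,0],"claw": -1},
  {"turn": [0,0,0],"delta_pos": [-0.03,0,0],"claw": -1},
])

```text
time: 10.07
eef_pos: [0.5452, 0.1118, 0.2184]
tool_rot: [[-0.99, -0.139, -0.002], [-0.139, 0.99, -0.0], [0.002, -0.0, -1.0]]
contact_force: [-9.5, -1.1, 3.2]
grip_width: 0.0001
gripper_force: 0.0
```

Request:
servo_tool([
  {"turn": [0,0,0],"delta_pos": [-0.03,0,0],"claw": -1},
])

```text
time: 10.2
eef_pos: [0.5454, 0.1118, 0.2184]
tool_rot: [[-0.99, -0.139, -0.002], [-0.139, 0.99, -0.0], [0.002, -0.0, -1.0]]
contact_force: [-10.1, -1.0, 4.3]
grip_width: 0.0001
gripper_force: 0.0
```

Request:
servo_tool([
  {"turn": [0,0,0],"delta_pos": [-0.02,0,0],"claw": -1},
])

```text
time: 10.32
eef_pos: [0.5455, 0.1118, 0.2183]
tool_rot: [[-0.99, -0.139, -0.003], [-0.139, 0.99, -0.0], [0.003, -0.0, -1.0]]
contact_force: [-10.0, -1.3, 4.3]
grip_width: 0.0
gripper_force: 0.0
```

Request:
servo_tool([
  {"turn": [0,0,0],"delta_pos": [-0.03,0,0],"claw": -1},
])

```text
time: 10.45
eef_pos: [0.5457, 0.1118, 0.2183]
tool_rot: [[-0.99, -0.139, -0.003], [-0.139, 0.99, -0.001], [0.003, -0.0, -1.0]]
contact_force: [-12.0, -1.9, 5.4]
grip_width: -0.0001
gripper_force: 0.0
```

Firm at about 12 N, so I'm withdrawing straight back at once.

Request:
servo_tool([
  {"turn": [0,0,0],"delta_pos": [5.0,0,0],"claw": -1},
  {"turn": [0,0,0],"delta_pos": [5.0,0,0],"claw": -1},
  {"turn": [0,0,0],"delta_pos": [3.0,0,0],"claw": -1},
  {"turn": [0,0,0],"delta_pos": [0,0,0],"claw": -1},
  {"turn": [0,0,0],"delta_pos": [0,0,0],"claw": -1},
])

```text
time: 11.08
eef_pos: [0.4187, 0.0942, 0.219]
tool_rot: [[-0.99, -0.139, 0.001], [-0.139, 0.99, 0.0], [-0.001, 0.0, -1.0]]
contact_force: [0.3, 0.7, -0.0]
grip_width: 0.0004
gripper_force: 0.0
```

Request:
servo_tool([
  {"turn": [0,0,0],"delta_pos": [0,0,0],"claw": -1},
  {"turn": [0,0,0],"delta_pos": [0,0,0],"claw": -1},
  {"turn": [0,0,0],"delta_pos": [0,0,-4],"claw": -1},
  {"turn": [0,0,0],"delta_pos": [0,0,-5],"claw": -1},
  {"turn": [0,0,0],"delta_pos": [0,0,-3],"claw": -1},
])

```text
time: 11.7
eef_pos: [0.4182, 0.0939, 0.3408]
tool_rot: [[-0.99, -0.138, 0.002], [-0.138, 0.99, 0.001], [-0.002, 0.0, -1.0]]
contact_force: [-0.8, 0.2, -0.8]
grip_width: -0.0
gripper_force: 0.0
```

Request:
servo_tool([
  {"turn": [0,0,10],"delta_pos": [0,0,0],"claw": 0.3},
  {"turn": [0,0,10],"delta_pos": [0,0,0],"claw": 0.3},
  {"turn": [0,0,10],"delta_pos": [0,0,0],"claw": 0.3},
  {"turn": [0,0,10],"delta_pos": [0,0,0],"claw": 0.3},
  {"turn": [0,0,10],"delta_pos": [0,0,0],"claw": 0.3},
])

```text
time: 12.32
eef_pos: [0.418, 0.0939, 0.3387]
tool_rot: [[-0.739, 0.674, 0.0], [0.674, 0.739, -0.0], [-0.0, -0.0, -1.0]]
contact_force: [-0.6, -0.4, 0.2]
grip_width: 0.0556
gripper_force: 0.0
```

Request:
servo_tool([
  {"turn": [0,0,10],"delta_pos": [0,0,0],"claw": 0.3},
  {"turn": [0,0,10],"delta_pos": [0,0,0],"claw": 0.3},
  {"turn": [0,0,10],"delta_pos": [0,0,0],"claw": 0.3},
  {"turn": [0,0,10],"delta_pos": [0,0,0],"claw": 0.3},
  {"turn": [0,0,0],"delta_pos": [0,0,0],"claw": 0.3},
])

```text
time: 12.95
eef_pos: [0.418, 0.094, 0.3387]
tool_rot: [[-0.139, 0.99, -0.0], [0.99, 0.139, -0.0], [-0.0, -0.0, -1.0]]
contact_force: [0.5, -0.2, 0.2]
grip_width: 0.0556
gripper_force: 0.0
```

```bash
python3 st.py .5117 .1045 .33; python3 - <<'E'
from h import *
for n in("side","top"):
    im=grab_frame(n); cv2.imwrite(f"pics/{n}3.png",im)
a=[cv2.convertScaleAbs(cv2.resize(cv2.imread(f"pics/{n}3.png")[160:330,205:345],None,fx=2.8,fy=2.8),alpha=1.6) for n in("side","top")]
cv2.imwrite("pics/both3.png",np.hstack(a))
E
```

```text
t 12.95 pos [0.418  0.094  0.3387] xang 98.01604761422539 zax [-0.     -0.0003 -1.    ] w 0.05559670278360701 F [ 0.4514 -0.1624  0.1649] q7 -4.3012218017804065
to target, tool cm: [-0.2705  9.4281  0.8673]
```

View pics/both3.png

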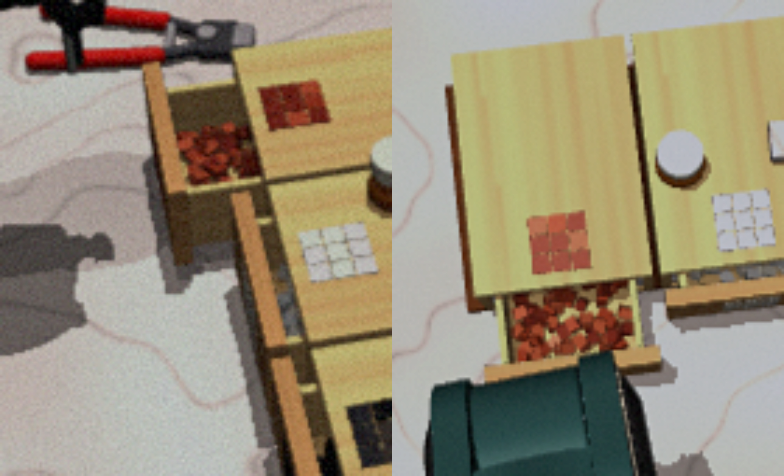

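The red drawer has popped. In the side crop its front's top strip runs from about (150,66) to (178,195), and the white and black fronts are unmoved.

```bash
python3 - <<'E'
from h import *
c8,s8=np.cos(np.radians(8)),np.sin(np.radians(8)); o=np.array([.6677,.1265])
def loc(W): d=W[:,:2]-o; return np.c_[d@[c8,s8],d@[-s8,c8]]
P=np.array([[143,67],[158,65],[167,196],[188,193]])/2.8+[205,160]
print(loc(cast("side",P,.102)))
Q=(np.array([[485,367],[660,348]])-[392,0])/2.8+[205,160]
print(loc(cast("top",Q,.102)))
E
```

```text
[[-0.1611  0.0661]
 [-0.149   0.066 ]
 [-0.1627 -0.0792]
 [-0.1471 -0.0794]]
[[-0.1517  0.0708]
 [-0.1541 -0.075 ]]
```

Request:
servo_tool([
  {"turn": [0,0,0],"delta_pos": [-0.2,2.5,0],"claw": 0.3},
  {"turn": [0,0,0],"delta_pos": [-0.3,4.0,0],"claw": 0.3},
  {"turn": [0,0,0],"delta_pos": [0,2.5,0],"claw": 0.3},
  {"turn": [0,0,0],"delta_pos": [0,0.5,0],"claw": 0.3},
  {"turn": [0,0,0],"delta_pos": [0,0,2],"claw": 0.3},
])

```text
time: 13.68
eef_pos: [0.5129, 0.1021, 0.3191]
tool_rot: [[-0.141, 0.99, 0.002], [0.99, 0.141, 0.001], [0.0, 0.002, -1.0]]
contact_force: [-0.0, -0.3, -0.6]
grip_width: 0.0555
gripper_force: 0.0
```

Request:
servo_tool([
  {"turn": [0,0,0],"delta_pos": [0,0,2],"claw": 0.3},
  {"turn": [0,0,0],"delta_pos": [0,0,0],"claw": 0.3},
  {"turn": [0,0,0],"delta_pos": [0,0,0],"claw": 0.3},
])

```text
time: 14.05
eef_pos: [0.5126, 0.1021, 0.2994]
tool_rot: [[-0.14, 0.99, 0.001], [0.99, 0.14, 0.0], [0.0, 0.001, -1.0]]
contact_force: [-0.8, -0.6, -0.0]
grip_width: 0.0555
gripper_force: 0.0
```

```bash
python3 st.py .5125 .1022 .246; python3 - <<'E'
from h import *
im=grab_frame("side"); cv2.imwrite("pics/s4.png",cv2.convertScaleAbs(cv2.resize(im[140:260,215:335],None,fx=4,fy=4),alpha=1.8))
E
```

```text
t 14.05 pos [0.5126 0.1021 0.2994] xang 98.01898964948751 zax [ 0.0005  0.0001 -1.    ] w 0.05553528812041049 F [-0.7588 -0.6164 -0.0132] q7 3.0010304337299774
to target, tool cm: [ 0.0089 -0.014   5.3438]
```

View pics/s4.png

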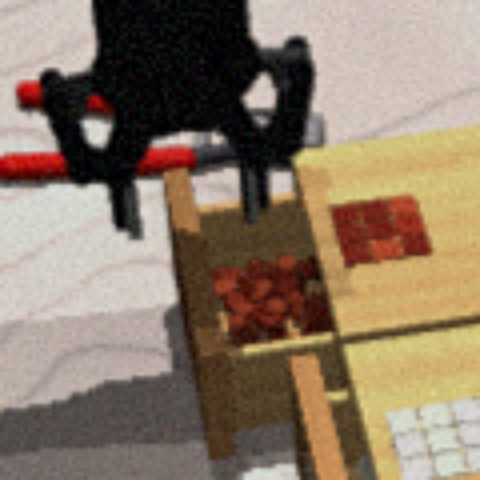

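The fingers straddle the front's top strip: the front finger is at about (130,210), the rear one at (255,200), with the edge between them. I'm descending and closing.

Request:
servo_tool([
  {"turn": [0,0,0],"delta_pos": [0,0,1.5],"claw": 0.3},
  {"turn": [0,0,0],"delta_pos": [0,0,2],"claw": 0.3},
  {"turn": [0,0,0],"delta_pos": [0,0,1.3],"claw": 0.3},
  {"turn": [0,0,0],"delta_pos": [0,0,0.5],"claw": 0.3},
  {"turn": [0,0,0],"delta_pos": [0,0,0],"claw": 0.3},
])

```text
time: 14.72
eef_pos: [0.5127, 0.1021, 0.2456]
tool_rot: [[-0.138, 0.99, -0.0], [0.99, 0.138, -0.0], [-0.0, -0.0, -1.0]]
contact_force: [0.0, 0.1, -1.0]
grip_width: 0.0555
gripper_force: 0.0
```

Request:
servo_tool([
  {"turn": [0,0,0],"delta_pos": [0,0,0],"claw": 0.0},
  {"turn": [0,0,0],"delta_pos": [0,0,0],"claw": -0.2},
  {"turn": [0,0,0],"delta_pos": [0,0,0],"claw": -0.4},
  {"turn": [0,0,0],"delta_pos": [0,0,0],"claw": -0.5},
  {"turn": [0,0,0],"delta_pos": [0,0,0],"claw": -0.55},
])

```text
time: 15.35
eef_pos: [0.5126, 0.1022, 0.2457]
tool_rot: [[-0.139, 0.99, 0.0], [0.99, 0.139, -0.0], [-0.0, 0.0, -1.0]]
contact_force: [0.3, -0.6, -0.7]
grip_width: 0.0191
gripper_force: 0.0
```

Request:
servo_tool([
  {"turn": [0,0,0],"delta_pos": [0,0,0],"claw": -0.6},
  {"turn": [0,0,0],"delta_pos": [0,0,0],"claw": -0.65},
  {"turn": [0,0,0],"delta_pos": [0,0,0],"claw": -0.7},
  {"turn": [0,0,0],"delta_pos": [0,0,0],"claw": -0.8},
  {"turn": [0,0,0],"delta_pos": [0,0,0],"claw": -1},
])

```text
time: 15.98
eef_pos: [0.5126, 0.1021, 0.2458]
tool_rot: [[-0.139, 0.99, -0.0], [0.99, 0.139, -0.0], [-0.0, -0.0, -1.0]]
contact_force: [-1.9, -0.6, 5.1]
grip_width: 0.0141
gripper_force: 58.9
```

Request:
servo_tool([
  {"turn": [0,0,0],"delta_pos": [0,0,0],"claw": -1},
  {"turn": [0,0,0],"delta_pos": [0,0,0],"claw": -1},
])

```text
time: 16.23
eef_pos: [0.5126, 0.1021, 0.2458]
tool_rot: [[-0.139, 0.99, 0.0], [0.99, 0.139, -0.0], [-0.0, 0.0, -1.0]]
contact_force: [-1.6, -0.2, 4.8]
grip_width: 0.0137
gripper_force: 58.9
```

Request:
servo_tool([
  {"turn": [0,0,0],"delta_pos": [0,-0.05,0],"claw": -1},
  {"turn": [0,0,0],"delta_pos": [0,-0.15,0],"claw": -1},
  {"turn": [0,0,0],"delta_pos": [0,-0.25,0],"claw": -1},
  {"turn": [0,0,0],"delta_pos": [0,-0.35,0],"claw": -1},
  {"turn": [0,0,0],"delta_pos": [0,-0.4,0],"claw": -1},
])

```text
time: 16.85
eef_pos: [0.5006, 0.1005, 0.2458]
tool_rot: [[-0.139, 0.99, 0.0], [0.99, 0.139, 0.0], [-0.0, 0.0, -1.0]]
contact_force: [1.3, -1.0, 3.7]
grip_width: 0.0141
gripper_force: 58.9
```

Request:
servo_tool([
  {"turn": [0,0,0],"delta_pos": [0,-0.4,0],"claw": -1},
  {"turn": [0,0,0],"delta_pos": [0,-0.4,0],"claw": -1},
  {"turn": [0,0,0],"delta_pos": [0,-0.4,0],"claw": -1},
  {"turn": [0,0,0],"delta_pos": [0,-0.4,0],"claw": -1},
  {"turn": [0,0,0],"delta_pos": [0,-0.4,0],"claw": -1},
])

```text
time: 17.48
eef_pos: [0.4807, 0.0977, 0.2458]
tool_rot: [[-0.139, 0.99, 0.0], [0.99, 0.139, 0.0], [-0.0, 0.0, -1.0]]
contact_force: [1.5, 0.6, 5.5]
grip_width: 0.0141
gripper_force: 59.1
```

Request:
servo_tool([
  {"turn": [0,0,0],"delta_pos": [0,-0.4,0],"claw": -1},
  {"turn": [0,0,0],"delta_pos": [0,-0.4,0],"claw": -1},
  {"turn": [0,0,0],"delta_pos": [0,-0.4,0],"claw": -1},
  {"turn": [0,0,0],"delta_pos": [0,-0.4,0],"claw": -1},
  {"turn": [0,0,0],"delta_pos": [0,-0.4,0],"claw": -1},
])

```text
time: 18.1
eef_pos: [0.4609, 0.0949, 0.2458]
tool_rot: [[-0.139, 0.99, 0.0], [0.99, 0.139, -0.0], [-0.0, 0.0, -1.0]]
contact_force: [1.5, 0.1, 5.2]
grip_width: 0.0141
gripper_force: 59.1
```

Request:
servo_tool([
  {"turn": [0,0,0],"delta_pos": [0,-0.4,0],"claw": -1},
  {"turn": [0,0,0],"delta_pos": [0,-0.4,0],"claw": -1},
  {"turn": [0,0,0],"delta_pos": [0,-0.3,0],"claw": -1},
  {"turn": [0,0,0],"delta_pos": [0,-0.3,0],"claw": -1},
  {"turn": [0,0,0],"delta_pos": [0,-0.2,0],"claw": -1},
])

```text
time: 18.73
eef_pos: [0.445, 0.0927, 0.2458]
tool_rot: [[-0.139, 0.99, -0.0], [0.99, 0.139, -0.0], [-0.0, -0.0, -1.0]]
contact_force: [0.9, 0.2, 5.1]
grip_width: 0.0139
gripper_force: 59.1
```

```bash
python3 st.py .4375 .0916 .2458
```

```text
t 18.725 pos [0.445  0.0927 0.2458] xang 97.96433448192857 zax [-0. -0. -1.] w 0.01389163868280649 F [0.9036 0.2072 5.104 ] q7 3.5925677583326547
to target, tool cm: [-0.0036 -0.7582 -0.0041]
```

Now I'll creep to the stop.

Request:
servo_tool([
  {"turn": [0,0,0],"delta_pos": [0,-0.1,0],"claw": -1},
  {"turn": [0,0,0],"delta_pos": [0,-0.1,0],"claw": -1},
  {"turn": [0,0,0],"delta_pos": [0,-0.1,0],"claw": -1},
  {"turn": [0,0,0],"delta_pos": [0,-0.1,0],"claw": -1},
])

```text
time: 19.23
eef_pos: [0.4411, 0.0921, 0.2458]
tool_rot: [[-0.139, 0.99, 0.0], [0.99, 0.139, -0.0], [-0.0, 0.0, -1.0]]
contact_force: [0.3, -0.4, 5.9]
grip_width: 0.0139
gripper_force: 59.2
```

Request:
servo_tool([
  {"turn": [0,0,0],"delta_pos": [0,-0.05,0],"claw": -1},
  {"turn": [0,0,0],"delta_pos": [0,-0.05,0],"claw": -1},
  {"turn": [0,0,0],"delta_pos": [0,-0.05,0],"claw": -1},
])

```text
time: 19.6
eef_pos: [0.4396, 0.092, 0.2458]
tool_rot: [[-0.139, 0.99, -0.0], [0.99, 0.139, -0.0], [-0.0, -0.0, -1.0]]
contact_force: [0.7, 0.1, 6.4]
grip_width: 0.0137
gripper_force: 59.2
```

Request:
servo_tool([
  {"turn": [0,0,0],"delta_pos": [0,-0.05,0],"claw": -1},
  {"turn": [0,0,0],"delta_pos": [0,-0.05,0],"claw": -1},
])

```text
time: 19.85
eef_pos: [0.4386, 0.0918, 0.2458]
tool_rot: [[-0.139, 0.99, -0.0], [0.99, 0.139, -0.0], [-0.0, -0.0, -1.0]]
contact_force: [1.3, 0.3, 6.5]
grip_width: 0.0137
gripper_force: 59.2
```

Request:
servo_tool([
  {"turn": [0,0,0],"delta_pos": [0,-0.05,0],"claw": -1},
  {"turn": [0,0,0],"delta_pos": [0,-0.05,0],"claw": -1},
])

```text
time: 20.1
eef_pos: [0.4377, 0.0917, 0.2458]
tool_rot: [[-0.139, 0.99, 0.0], [0.99, 0.139, -0.0], [-0.0, 0.0, -1.0]]
contact_force: [3.8, 0.4, 4.0]
grip_width: 0.014
gripper_force: 58.8
```

Request:
servo_tool([
  {"turn": [0,0,0],"delta_pos": [0,-0.05,0],"claw": -1},
  {"turn": [0,0,0],"delta_pos": [0,-0.05,0],"claw": -1},
])

```text
time: 20.35
eef_pos: [0.4373, 0.0917, 0.2458]
tool_rot: [[-0.139, 0.99, 0.002], [0.99, 0.139, 0.0], [-0.0, 0.002, -1.0]]
contact_force: [11.3, 1.4, -6.8]
grip_width: 0.0143
gripper_force: 58.4
```

The stop is felt at 11 N. I'll ease the tension, open and rise.

Request:
servo_tool([
  {"turn": [0,0,0],"delta_pos": [0,0.05,0],"claw": -1},
  {"turn": [0,0,0],"delta_pos": [0,0,0],"claw": -1},
  {"turn": [0,0,0],"delta_pos": [0,0,0],"claw": -0.3},
  {"turn": [0,0,0],"delta_pos": [0,0,0],"claw": 0.1},
  {"turn": [0,0,0],"delta_pos": [0,0,0],"claw": 0.1},
])

```text
time: 20.98
eef_pos: [0.4371, 0.0916, 0.2456]
tool_rot: [[-0.139, 0.99, -0.001], [0.99, 0.139, -0.0], [-0.0, -0.001, -1.0]]
contact_force: [-0.2, -1.2, 0.4]
grip_width: 0.0466
gripper_force: 0.0
```

Request:
servo_tool([
  {"turn": [0,0,0],"delta_pos": [0,0,0],"claw": 0.1},
  {"turn": [0,0,0],"delta_pos": [0,0,-1],"claw": 0.1},
  {"turn": [0,0,0],"delta_pos": [0,0,-3],"claw": 0.1},
  {"turn": [0,0,0],"delta_pos": [0,0,-4],"claw": 0.1},
  {"turn": [0,0,0],"delta_pos": [0,0,-4],"claw": 0.1},
])

```text
time: 21.6
eef_pos: [0.4371, 0.0914, 0.3676]
tool_rot: [[-0.138, 0.99, 0.0], [0.99, 0.138, -0.0], [-0.0, 0.0, -1.0]]
contact_force: [0.3, 0.9, -0.0]
grip_width: 0.0472
gripper_force: 0.0
```

Request:
servo_tool([
  {"turn": [0,0,0],"delta_pos": [0,0,-3],"claw": 0.1},
  {"turn": [0,0,0],"delta_pos": [0,0,0],"claw": 0.1},
  {"turn": [0,0,0],"delta_pos": [0,0,0],"claw": 0.1},
])

```text
time: 21.98
eef_pos: [0.4371, 0.0916, 0.3955]
tool_rot: [[-0.139, 0.99, -0.0], [0.99, 0.139, -0.0], [0.0, -0.0, -1.0]]
contact_force: [0.9, -0.3, -0.9]
grip_width: 0.0469
gripper_force: 0.0
```

```bash
python3 - <<'E'
from h import *
im=grab_frame("side"); cv2.imwrite("pics/s5.png",cv2.convertScaleAbs(cv2.resize(im[140:380,195:455],None,fx=2.4,fy=2.4),alpha=1.8))
E
```

```text
(no output)
```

View pics/s5.png

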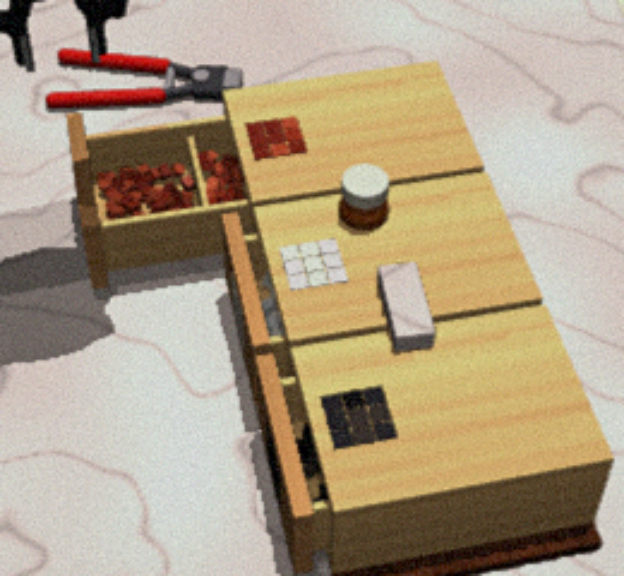

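The red drawer is fully out, with its front at about (85,200). The other drawers are shut, the jar, offcut and nippers are undisturbed, and the gripper is well clear.

```bash
python3 -c "
from rig import *
print(close_job())"
```

```text
the job is handed in; nothing more can be done
None
```

The red drawer popped after a press to about 12 N and is now drawn out to its stop and released; in the last picture the other two drawers are shut, the jar, offcut and nippers look unmoved (the plate was out of frame), and the job is handed in.

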